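Cover and hasp up the blade box

TASK

Shut the blade box: lower the loose metal cover, kept level, over the box's two studs until it lies flat on the rim, then swing the box's handle over it until the handle's padlock hole lines up with the hole in the box's tab. The rail that carries the studs was not put back in the middle, so you have to look or feel where the studs are along the box. Leave the other things on the table where they stand.

Things in the scene. Friction and masses are not known exactly. Their poses are not given: they have to be found in the camera images.
- box: Grey open steel box fixed to the table, 132 mm (its x) by 206 mm (its y), with tools inside. Origin: centre of the underside, z up. Its flat rim is 48 mm above the table. A 24 mm wide rail runs along y through the middle, top flush with the rim, and carries the two studs.
- rail_mid (a point): Point of the box (x = y = 0, z = 48 mm, box axes) midway between the studs if the rail were centred. The rail is really shifted up to 12 mm either way along box y, unreported, new each time; it yields only to some 60 N. Studs: x = 0, y = shift +-66 mm, 12 mm in diameter, 22 mm tall (tips 70 mm above the table), last 2 mm tapering to 9 mm.
- cover: Loose aluminium plate, 120 mm (its x) by 176 mm (its y) by 8 mm, about 0.45 kg (varies), lying handle up on the table. Origin: centre of the underside, z up. Two straight through holes, 14 mm in diameter, at x = 0, y = +-66 mm; either way round fits. Seated, its underside is level with the rim, 48 mm above the table, shifted along box y as the rail is.
- cover_grip (a point): Middle of the cover's dark bar handle, 39 mm above the underside's centre; axes as the cover. The bar runs along the cover's x, 70 mm long, 18 mm wide (y), 18 mm high, on two posts at x = +-26 mm, with 22 mm of space under it.
- latch (a joint): Angle of the steel swing handle about its upright pivot, rad: 0 = closed, at its stop, pointing along box +y over the cover with the padlock holes in line; grows to 1.6 as it swings out, counter-clockwise from above, towards box -x. Starts at 0.9 to 1.3, turns stiffly (0.15 N m), stays where left. Bar 24 mm wide, from 61 to 69 mm above the table: 5 mm over a seated cover.
- pivot (a point): Point on the handle's pivot axis, fixed to the box at x = -52, y = -118, z = 73 mm of the box's frame.
- latch_post (a point): Centre of the top of the round black upright post on the handle, by which it is pushed: 18 mm in diameter, 92 mm from the pivot axis, from 69 to 117 mm above the table.
- latch_hole (a point): Padlock hole, 10 mm, in the handle's side tab (underside, 61 mm above the table). The tab reaches 48 mm from the bar's middle line on the side that leads as it opens, its top 69 mm above the table.
- hasp_hole (a point): Hole, 10 mm, in the box's fixed tab at its front (-x) side, top 56 mm above the table: the handle's hole comes over it.
- water_bottle: Bystander: plastic drinking bottle, 64 mm across, 232 mm tall. Origin: centre of the underside.
- thread_spool_1: Bystander: spool of brown thread, 51 x 73 x 52 mm tall. Origin: centre of the underside.
- thread_spool_2: Bystander: spool of pale thread, 51 x 73 x 45 mm tall. Origin: centre of the underside.
- rivet_tin: Bystander: round tin, 56 mm across, 29 mm tall. Origin: centre of the underside.

How it is judged:
By the outcome, as a careful person would: the job done as asked, in the order asked, and still so for the second after the job is handed in, with the robot touching nothing.
It also fails if it takes over 69 s, if anything falls off the work surface, if the arm or the gripper's body presses on something with over 40 N, if the wrist force passes 120 N, or if a joint passes its speed limit or range.

ROBOT

A 6-joint arm with a two-finger parallel gripper is mounted at the origin on the work surface; the furniture and walls round the work are solid. World frame = base frame: x ahead of the robot, y to its left, z up, the work surface at z = 0. Lengths are in m, angles in degrees, forces in N, time in s.
With the tool pointing down it reaches from about 0.35 to 0.725 m from the base axis. Payload 4.3 kg.
Tool frame: the origin (TCP) lies midway between the tips of the shut fingers; the grasp point (between the pads) lies 19 mm behind it (env.grip_depth is the distance from the TCP to the grasp point, in m); z points along the fingers, y is the line along which they close (so a half turn about z gives the same grasp; the last joint's range is limited). The gripper opens to 85 mm and grips with 20 to 120 N. Pads are 22 mm wide; open, the fingers measure 114 mm over their backs; the gripper's body (76 mm by 85 mm) begins 54 mm behind the grasp point. The pads swing forward as they close: fully open they stand 13 mm farther back than shut.
Start: joints at [-70.205, 21.618, 4.641, 73.018, 0, 83.68], TCP at [0.253, -0.516, 0.231] pointing down, gripper open.
Joint ranges: [-156.06, 156.06], [-48.1, 94.91], [-58.44, 69.94], [-101.28, 121.22], [-78.64, 73.56], [-180, 180]. Speed limits (degrees/s): [147.25, 147.25, 180, 180, 180, 180].

INTERFACE

Orientations are given as a 3x3 rotation matrix whose columns are the frame's x, y, z axes.
In Python, from station import env gives the robot as it stands.
- The arm moves only by the shell command python3 shift.py 'ROWS' [OPENING] [FORCE]. ROWS is a JSON list of rows, 1 to 5 of them, each written [[dx, dy, dz], [rx, ry, rz]]: dx, dy, dz in shares of the most that a row can go, 1 being 62.5 mm, then a rotation vector rx, ry, rz in units of 4 degrees; each row shifts and turns the commanded pose from where the row before left it, along the tool's axes as they then stand; what a row does not reach is not made up. A row lasts 1/8 s, in which the tool goes at most 0.0625 m and 10.7 degrees, less where a joint would pass 70% of its speed; a pose out of reach is approached as far as the arm can. OPENING is the opening from 0.0 (shut) to 1.0 (fully open), set as the command begins (- or left out keeps the last). The fingers move at their own pace and stop on an object; FORCE is the grip in N (left out, the last holds). Time passes only in rows, so rows that do not move let the fingers close. It prints the time, the measured TCP pose, the force, the opening and the grip force at its end. Input that does not fit is refused with a message, and nothing moves.
- env.sense(): the state, without advancing time (a new reading comes with each control period).
- env.read_camera(name): name is "scene" or "top" or "wrist"; returns a dict with "img" (420x560x3 uint8, red, green, blue), "mtx" (3x3 intrinsics, pixels), "view" (4x4, takes a point from world to camera coordinates). Camera axes: x right, y down, z forward; pixel columns grow to the right and rows downward; lengths in m; the calibration is good to about 2 mm. The wrist camera is an equidistant fisheye: a pixel r from the principal point sees the ray r / f radians off the axis. A picture is of the moment at which its call begins. There is no depth.
- env.finish_job(): hands the job in; it is judged then, once.
The state is a dict: "time_s": time; "joint_pos": joint angles; "joint_velocities": joint speeds; "joint_efforts": joint torques, N m; "position": TCP position; "eef_rot": TCP orientation; "ft_force": force on the tool from outside, world axes, zero at the start; "moment": the same for the moment, N m; "grip_width": opening from 0.0 (shut) to 1.0 (fully open); "grip_force": force on a finger pad.
Only numpy, scipy, OpenCV 4.12 (cv2) and the standard library are available. Lean on these libraries where they do the work, as an engineer would, in place of code of your own. Each camera call takes 0.05 s, during which the arm holds its last target. There are 200 camera calls.

## Working session

There is one attempt and no reset: what is moved stays moved. The work goes in short steps, Python scripts to look and compute and a shell command to move; the robot and the scene stay as the last step left them, time stands still between calls to the robot, and variables do not carry over. Pictures are saved under pics/ and viewed, at most 10 in all, crops included, and the job is handed in when it is done.

```bash
ls; mkdir -p pics; cat > h.py <<'E'
import numpy as np, cv2
from station import env
def save(name,fn):
    c=env.read_camera(name); cv2.imwrite('pics/'+fn+'.png',c['img'][:,:,::-1]); np.savez('pics/'+fn+'.npz',mtx=c['mtx'],view=c['view'],img=c['img']); return c
def ray(c,u,v,fish=False):
    K=c['mtx'];x=(u-K[0,2])/K[0,0];y=(v-K[1,2])/K[1,1]
    if fish:
        r=np.hypot(x,y); d=np.array([x/r*np.sin(r),y/r*np.sin(r),np.cos(r)]) if r>0 else np.array([0,0,1.])
    else: d=np.array([x,y,1.])
    R=c['view'][:3,:3];t=c['view'][:3,3]
    d=R.T@d; return -R.T@t,d/np.linalg.norm(d)
def atz(c,u,v,z,fish=False):
    o,d=ray(c,u,v,fish); return o+d*(z-o[2])/d[2]
def tri(rs):
    A=sum(np.eye(3)-np.outer(d,d) for o,d in rs);b=sum((np.eye(3)-np.outer(d,d))@o for o,d in rs)
    return np.linalg.solve(A,b)
def proj(c,p,fish=False):
    q=c['view'][:3,:3]@np.array(p)+c['view'][:3,3];K=c['mtx']
    if fish:
        a=np.arctan2(np.hypot(q[0],q[1]),q[2]);n=np.hypot(q[0],q[1]);q=np.array([q[0]/n*a,q[1]/n*a,1])
    q=q/q[2];return np.array([K[0,0]*q[0]+K[0,2],K[1,1]*q[1]+K[1,2]])
def load(fn): return np.load('pics/'+fn+'.npz')
E
python3 - <<'E'
from h import *
for n in('scene','top','wrist'):
    c=save(n,n+'0'); print(n,c['mtx'].tolist(),np.round(c['view'],3).tolist())
E
```

```text
pics
shift.py
station.py
scene [[410.1465633580758, 0.0, 280.4044152936331], [0.0, 410.1465633580758, 213.96136597688752], [0.0, 0.0, 1.0]] [[-0.836, -0.547, -0.024, 0.42], [-0.309, 0.507, -0.805, 0.221], [0.453, -0.666, -0.593, 0.916], [0.0, 0.0, 0.0, 1.0]]
top [[403.68222759793247, 0.0, 283.2627449970936], [0.0, 403.68222759793247, 213.63862602824327], [0.0, 0.0, 1.0]] [[0.03, -1.0, -0.009, -0.024], [-0.995, -0.029, -0.091, 0.52], [0.091, 0.012, -0.996, 1.252], [0.0, 0.0, 0.0, 1.0]]
wrist [[325.19226210127806, 0.0, 281.07029696463155], [0.0, 325.19226210127806, 208.85936164185517], [0.0, 0.0, 1.0]] [[0.441, -0.898, -0.001, -0.575], [-0.855, -0.42, 0.304, -0.039], [-0.273, -0.133, -0.953, 0.381], [0.0, 0.0, 0.0, 1.0]]
```

View pics/top0.png

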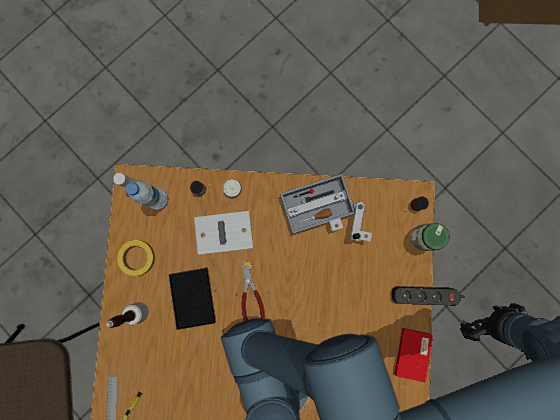

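View pics/scene0.png

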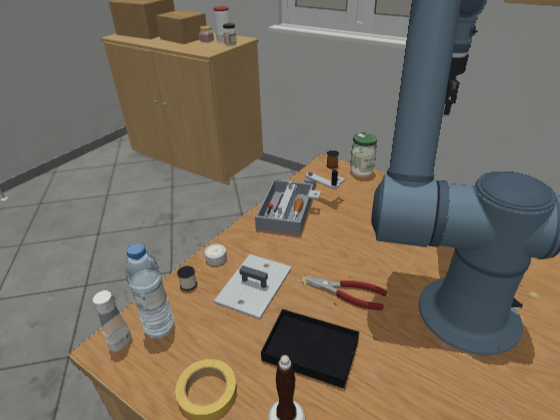

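The top view shows the cover at (223,232), with its bar at (222,232) and holes at (203,234) and (244,230). The box is around (318,205), with the swing handle pivot at about (360,207) and the black post at (356,237). The scene view shows the cover at (254,283) and the box at (287,207).

```bash
python3 - <<'E'
from h import *
t=load('top0')
for n,u,v,z in [('c',222,232,.039),('h1',203,234,.008),('h2',244,230,.008),('b1',281,192,.048),('b2',346,177,.048),('b3',355,213,.048),('b4',291,234,.048),('post',356,237,.117),('piv',361,207,.07)]: print(n,atz(t,u,v,z).round(3))
s=env.sense();print(s['position'],s['eef_rot'],s['grip_width'],s['ft_force'])
w=load('wrist0');R=w['view'][:3,:3];o=-R.T@w['view'][:3,3];E=np.array(s['eef_rot']);print('cam in tcp',E.T@(o-s['position']),E.T@R.T[:,2])
E
```

```text
c [0.457 0.18  0.039]
h1 [0.45  0.246 0.008]
h2 [0.466 0.115 0.008]
b1 [0.586 0.    0.048]
b2 [ 0.639 -0.201  0.048]
b3 [ 0.527 -0.23   0.048]
b4 [ 0.456 -0.034  0.048]
post [ 0.45  -0.223  0.117]
piv [ 0.544 -0.245  0.07 ]
[ 0.25293839 -0.51581725  0.23056484] [[ 8.97926496e-01  4.40145123e-01 -5.27242217e-04]
 [ 4.40145398e-01 -8.97925251e-01  1.50730155e-03]
 [ 1.90007327e-04 -1.58550924e-03 -9.99998725e-01]] 0.9968855017912918 [-0.14478802 -0.54147553 -0.58681882]
cam in tcp [ 0.07864446  0.00094167 -0.14313936] [-3.03980109e-01  4.08194840e-04  9.52678291e-01]
```
Cover yaw: y axis from h2 to h1: (-0.016,0.131) → yaw ≈ +7° (y axis rotated ccw by 7°). Box y: from b2→b1: (-0.053,0.201) yaw ~14.8°. 

The rows are not in the units I measure in: shifts go in shares of 62.5 mm and turns go in units of 4 degrees. I convert before sending: 0.045 m is 0.72, -0.029 m is -0.464.

```bash
python3 shift.py '[[[0.72,-0.464,-0.096],[0,0,0]],[[0.72,-0.464,-0.096],[0,0,0]],[[0.72,-0.464,-0.096],[0,0,0]],[[0.72,-0.464,-0.096],[0,0,0]]]' 1.0; python3 shift.py '[[[0.72,-0.464,-0.096],[0,0,0]],[[0.72,-0.464,-0.096],[0,0,0]],[[0.72,-0.464,-0.096],[0,0,0]],[[0.72,-0.464,-0.096],[0,0,0]],[[0,0,0],[0,0,0]]]'; python3 shift.py '[[[0,0,0],[0,0,2]],[[0,0,0],[0,0,2]],[[0,0,0],[0,0,0]]]'
python3 - <<'E'
from h import *
save('wrist','w1');print(env.sense()['eef_rot'])
E
```

```text
time_s: 0.65
position: [0.3642, -0.3313, 0.2552]
eef_rot: [[0.898, 0.44, -0.0], [0.44, -0.898, 0.0], [0.0, -0.0, -1.0]]
ft_force: [0.6, -0.0, 0.4]
grip_width: 1.004
grip_force: 0.0
time_s: 1.27
position: [0.4756, -0.1467, 0.2795]
eef_rot: [[0.895, 0.445, 0.001], [0.445, -0.895, 0.0], [0.001, 0.0, -1.0]]
ft_force: [0.6, 0.6, 0.4]
grip_width: 0.999
grip_force: 0.0
time_s: 1.65
position: [0.4737, -0.1502, 0.2789]
eef_rot: [[0.984, 0.176, -0.001], [0.176, -0.984, -0.0], [-0.001, -0.0, -1.0]]
ft_force: [0.4, 0.0, -0.0]
grip_width: 0.998
grip_force: 0.0
[[ 9.84225595e-01  1.76916251e-01 -7.86417530e-04]
 [ 1.76916274e-01 -9.84225904e-01 -4.02209261e-05]
 [-7.81128240e-04 -9.95435947e-05 -9.99999690e-01]]
```

View pics/w1.png

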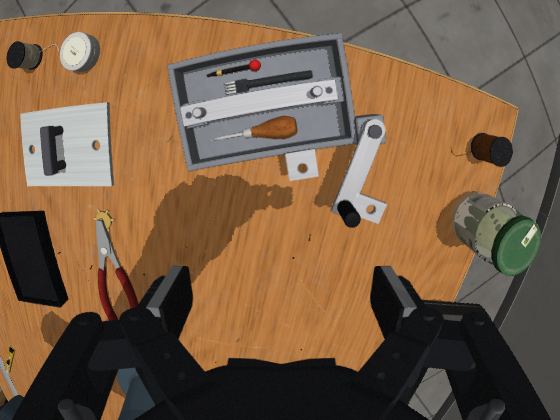

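The wrist view shows the box with its studs near (198,112) and (317,91), the pivot at (375,130), the post top near (345,209) and the hasp hole at (302,168). The cover's holes are at (31,149) and (96,145), with its bar at (52,150). Next I'll look straight down over each.

```bash
python3 - <<'E'
from h import *
w=load('w1')
P={}
for n,u,v,z in [('s1',198,112,.07),('s2',317,91,.07),('piv',375,130,.073),('post',345,208,.117),('hasp',302,168,.056),('lh',372,209,.069),('h1',31,149,.008),('h2',96,145,.008),('bar',50,150,.048),('b1',169,65,.048),('b2',341,36,.048),('b3',355,140,.048),('b4',190,169,.048)]:
    P[n]=atz(w,u,v,z,True);print(n,P[n].round(4))
y=P['s1']-P['s2'];print('rail yaw',np.degrees(np.arctan2(-y[0],y[1])),np.linalg.norm(y),(P['s1']+P['s2'])/2)
y=P['h1']-P['h2'];print('cover yaw',np.degrees(np.arctan2(-y[0],y[1])),np.linalg.norm(y),(P['h1']+P['h2'])/2)
d=P['post']-P['piv'];print(np.linalg.norm(d[:2]),np.degrees(np.arctan2(-d[0],d[1])))
E
```

```text
s1 [ 0.5338 -0.0484  0.07  ]
s2 [ 0.5772 -0.1715  0.07  ]
piv [ 0.549  -0.2421  0.073 ]
post [ 0.4676 -0.217   0.117 ]
hasp [ 0.4888 -0.1728  0.056 ]
lh [ 0.459 -0.262  0.069]
h1 [0.4494 0.248  0.008 ]
h2 [0.4687 0.1155 0.008 ]
bar [0.4616 0.1717 0.048 ]
b1 [0.5843 0.0016 0.048 ]
b2 [ 0.649 -0.189  0.048]
b3 [ 0.532  -0.2284  0.048 ]
b4 [ 0.4639 -0.0421  0.048 ]
rail yaw 19.422076705225454 0.1304556225749673 [ 0.55547723 -0.10996126  0.07      ]
cover yaw 8.279546814824206 0.13387285018629244 [0.45901688 0.18176015 0.008     ]
0.08517878621022687 72.83946541691786
```

To row units: 0.044 m is 0.704, -0.0125 m is -0.2, -9.2 degrees is -2.3.

```bash
python3 shift.py '[[[0.704,-0.2,-0.168],[0,0,0]],[[0.704,-0.2,-0.168],[0,0,0]],[[0,0,0],[0,0,-2.3]],[[0,0,0],[0,0,0]],[[0,0,0],[0,0,0]]]'
python3 - <<'E'
from h import *
c=save('wrist','w2');i=c['img'][80:330,120:440,::-1]
cv2.imwrite('pics/w2c.png',cv2.resize(i,None,fx=2.4,fy=2.4,interpolation=cv2.INTER_CUBIC))
E
```

```text
time_s: 2.33
position: [0.556, -0.1099, 0.3002]
eef_rot: [[0.944, 0.329, -0.001], [0.329, -0.944, -0.0], [-0.0, -0.0, -1.0]]
ft_force: [0.6, 0.1, 0.3]
grip_width: 1.001
grip_force: 0.0
```

View pics/w2c.png

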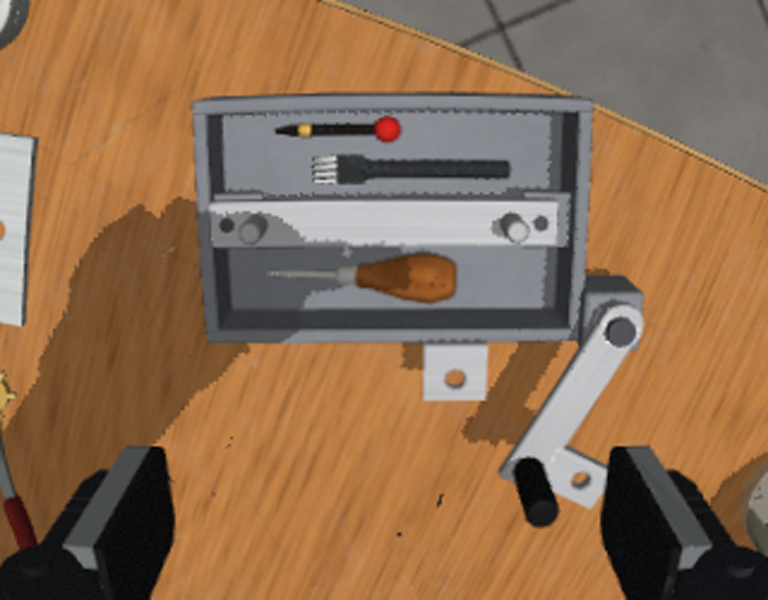

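```bash
python3 shift.py '[[[0.016,-0.8208,0],[0,0,0]],[[0.016,-0.8208,0],[0,0,0]],[[0.016,-0.8208,0],[0,0,0]],[[0.016,-0.8208,0],[0,0,0]],[[0.008,-0.8208,0.16],[0,0,0]]]';python3 shift.py '[[[0,-0.816,0.832],[0,0,0]],[[0,0,0],[0,0,1.375]],[[0,0,0],[0,0,1.35]],[[0,0,0],[0,0,0]],[[0,0,0],[0,0,0]]]'
python3 - <<'E'
from h import *
c=save('wrist','w3');a=load('w2');c=c['img']
f=lambda i,u,v,n,s:cv2.resize(i[v-n:v+n,u-n:u+n,::-1],(s,s),interpolation=cv2.INTER_CUBIC)
i=a['img']
big=cv2.resize(c[60:330,120:440,::-1],(400,337))
top=np.hstack([f(i,224,175,15,260),f(i,334,175,15,260),f(i,344,285,15,260)])
bot=np.zeros((337,780,3),np.uint8);bot[:,:400]=big;bot[:260,400:660]=f(i,376,216,15,260)
cv2.imwrite('pics/w3c.png',np.vstack([top,bot]))
E
```

```text
time_s: 3.0
position: [0.4754, 0.1351, 0.2911]
eef_rot: [[0.944, 0.329, 0.002], [0.329, -0.944, 0.0], [0.002, 0.0, -1.0]]
ft_force: [0.2, 0.8, 0.5]
grip_width: 1.001
grip_force: 0.0
time_s: 3.62
position: [0.4653, 0.1531, 0.2459]
eef_rot: [[0.984, 0.176, -0.003], [0.176, -0.984, 0.018], [0.0, -0.019, -1.0]]
ft_force: [0.1, 0.0, -0.1]
grip_width: 1.003
grip_force: 0.0
```

View pics/w3c.png

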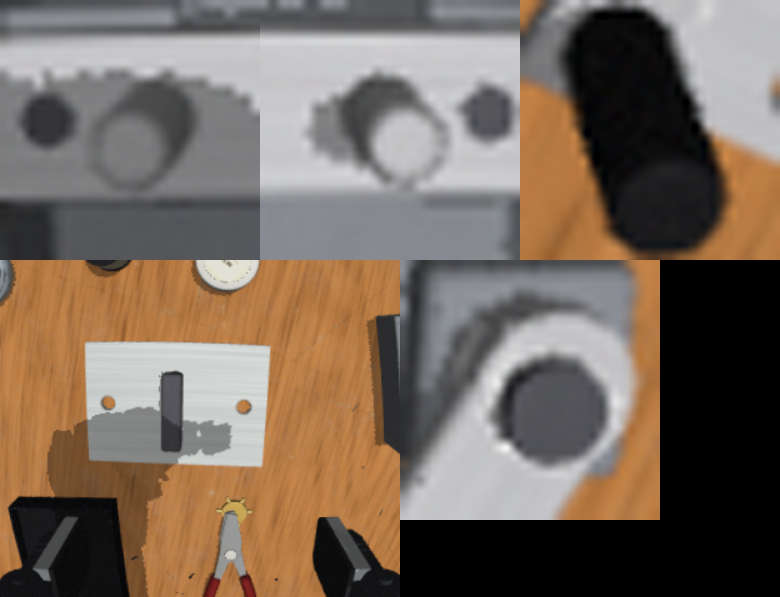

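The zooms of w2 put the stud tips at about (223.7,176.5) and (335.3,176.4), the post top at (345.3,293.2) and the pivot cap at (378.2,217.8). In w3 the cover's holes are orange blobs at about (206,174) and (315,177), and the bar is near (257,181).

```bash
python3 shift.py '[[[0,0,0],[0,0,0]],[[0,0,0],[0,0,0]]]'
python3 - <<'E'
from h import *
a=load('w2');P={}
for n,u,v,z in [('s1',223.7,176.5,.07),('s2',335.3,176.4,.07),('piv',378.2,217.8,.073),('post',345.3,293.2,.117),('hasp',119.5+455/2.4,79.5+378/2.4,.056),('lh',119.5+581/2.4,79.5+479/2.4,.069)]:
    P[n]=atz(a,u,v,z,True);print(n,P[n].round(4))
y=P['s1']-P['s2'];m=(P['s1']+P['s2'])/2;yaw=np.arctan2(-y[0],y[1]);print('rail yaw',np.degrees(yaw),np.linalg.norm(y),m)
X=np.array([np.cos(yaw),np.sin(yaw)]);Y=np.array([-X[1],X[0]])
d=(P['post']-P['piv'])[:2];print('post r',np.linalg.norm(d),'latch',np.arctan2(-d@X,d@Y))
bo=P['piv'][:2]+52*X/1e3+118*Y/1e3;print('box o from pivot',bo,'stud mid in box',(m[:2]-bo)@X,(m[:2]-bo)@Y)
c=save('wrist','w4');im=c['img']
hsv=cv2.cvtColor(im,cv2.COLOR_RGB2HSV);R=np.s_[100:260,170:350]
m=(hsv[...,1]>90).astype(np.uint8)
n,l,st,ce=cv2.connectedComponentsWithStats(m)
H=[ce[i] for i in range(n) if 20<st[i,4]<200 and 170<ce[i][0]<350 and 100<ce[i][1]<260];print(H,env.sense()['eef_rot'])
Q=[atz(c,*h,.004,True) for h in sorted(H,key=lambda h:h[0])]
y=Q[0]-Q[-1];print(Q,'cover yaw',np.degrees(np.arctan2(-y[0],y[1])),np.linalg.norm(y),(Q[0]+Q[-1])/2)
# bar from two views
d=(im.max(2)<110).astype(np.uint8);n,l,st,ce=cv2.connectedComponentsWithStats(d)
print([(st[i].tolist(),ce[i]) for i in range(1,n) if st[i,4]>200 and 180<ce[i][0]<330 and 120<ce[i][1]<250])
E
```

```text
time_s: 3.92
position: [0.4654, 0.1535, 0.2457]
eef_rot: [[0.984, 0.177, -0.003], [0.177, -0.984, 0.018], [-0.0, -0.019, -1.0]]
ft_force: [0.5, 0.1, -0.4]
grip_width: 1.001
grip_force: 0.0
s1 [ 0.5337 -0.0469  0.07  ]
s2 [ 0.5772 -0.1716  0.07  ]
piv [ 0.5477 -0.2419  0.073 ]
post [ 0.4576 -0.2267  0.117 ]
hasp [ 0.4897 -0.1725  0.056 ]
lh [ 0.4595 -0.2599  0.069 ]
rail yaw 19.244498805128284 0.13205287330130633 [ 0.55546145 -0.1092309   0.07      ]
post r 0.09143922850503089 latch 1.0670951913942088
box o from pivot [ 0.55790898 -0.11338244] stud mid in box -0.0009424141644329478 0.00472626409408116
[array([206.64, 173.64]), array([314.69512195, 177.08536585])] [[ 9.84182252e-01  1.77124299e-01 -3.50408590e-03]
 [ 1.77158804e-01 -9.84014768e-01  1.81574748e-02]
 [-2.31942292e-04 -1.84910441e-02 -9.99828999e-01]]
[array([0.4495122 , 0.24735748, 0.004     ]), array([0.46869367, 0.11626404, 0.004     ])] cover yaw 8.32439354078341 0.13248930699568318 [0.45910293 0.18181076 0.004     ]
[([249, 149, 18, 65, 1102], array([257.2123412 , 181.33756806]))]
```

```bash
python3 shift.py '[[[0,0,0],[-0.265,0,0.475]],[[-0.032,-0.464,0.1232],[0,0,0]],[[0,0,0],[0,0,0]],[[0,0,0],[0,0,0]]]'
python3 - <<'E'
from h import *
def holes(im):
    hsv=cv2.cvtColor(im,cv2.COLOR_RGB2HSV);m=(hsv[...,1]>90).astype(np.uint8);n,l,st,ce=cv2.connectedComponentsWithStats(m)
    return sorted([tuple(ce[i]) for i in range(n) if 20<st[i,4]<200 and 190<ce[i][0]<370 and 120<ce[i][1]<230])
def bar(im):
    d=(im.max(2)<110).astype(np.uint8);n,l,st,ce=cv2.connectedComponentsWithStats(d)
    return [(st[i].tolist(),ce[i]) for i in range(1,n) if 700<st[i,4]<2000 and 180<ce[i][0]<330 and 120<ce[i][1]<250]
c=save('wrist','w5');a=load('w4')
H=holes(c['img']);print(H)
Q=[atz(c,*h,.004,True) for h in H];y=Q[0]-Q[-1];print('yaw',np.degrees(np.arctan2(-y[0],y[1])),np.linalg.norm(y),(Q[0]+Q[-1])/2)
b1,b2=bar(a['img']),bar(c['img']);print(b1,b2)
B1,B2=b1[0],b2[0]
print('bar tri',tri([ray(a,*B1[1],True),ray(c,*B2[1],True)]))
# far end edge of bar (top row), both views
t1=ray(a,B1[0][0]+B1[0][2]/2,B1[0][1]+B1[0][3],True);t2=ray(c,B2[0][0]+B2[0][2]/2,B2[0][1]+B2[0][3],True);print('bar near end tri',tri([t1,t2]))
G=np.array([*((Q[0]+Q[-1])/2)[:2],.048]);print('pred grip px',proj(c,G,True))
s=env.sense();print(s['eef_rot'],s['position'])
E
```

```text
time_s: 4.47
position: [0.4631, 0.1555, 0.2381]
eef_rot: [[0.984, 0.18, -0.005], [0.18, -0.983, 0.021], [-0.001, -0.022, -1.0]]
ft_force: [-0.0, 0.1, -0.1]
grip_width: 0.998
grip_force: 0.0
[(np.float64(207.65432098765433), np.float64(172.9506172839506)), (np.float64(317.79545454545456), np.float64(176.86363636363637))]
yaw 8.339453712207302 0.13231865679496144 [0.45902497 0.18183238 0.004     ]
[([249, 149, 18, 65, 1102], array([257.2123412 , 181.33756806]))] [([251, 148, 18, 67, 1145], array([259.38777293, 180.83930131]))]
bar tri [0.4620471  0.18152569 0.05059875]
bar near end tri [0.45296042 0.1725427  0.12929018]
pred grip px [258.84670221 183.02889169]
[[ 9.83681977e-01  1.79855696e-01 -4.65801387e-03]
 [ 1.79914365e-01 -9.83453812e-01  2.11995340e-02]
 [-7.68084558e-04 -2.16916431e-02 -9.99764414e-01]] [0.46323251 0.15545746 0.23824014]
```

```bash
python3 - <<'E'
from station import env
print(env.sense()['joint_pos'])
E
```

```text
[ 10.3101785   11.38505236  -8.31332252  70.34681768   1.24289495
 179.94539075]
```
J6 is at 180. Mapping: at start j1=-70.2, j6=83.68. Tool yaw depends: j6 - j1 ... tool yaw: j1 increases rotate world ccw; j6: at start tool x yaw=26.1°, j1=-70.2,j6=83.68. Now j1=10.3, j6=180, yaw=10.2. yaw = j1 - j6 + c: start: -70.2-83.7+c=26.1 → c=180; now 10.3-180+180=10.3 ✓. So for moving to y=0.18 with yaw 8: j6 = j1+180-yaw>180. Use half turn: yaw=8.3-180 → tool turned by 180 → j6 = j1+180-188.. hmm yaw=188.3: j6= 21.6+180-188.3=13.3. For the box: j1=-11, yaw 199.3: j6=-30. So do half-turn: rotate tool z by -170ish (j6 decreasing → yaw increases by world +178). tool z rotation: +tool z = world negative yaw = j6 increases. So use negative tool-z rotation: 178 deg = 17 rows of 10.5 = 2.1 s. Fine. Cover yaw then goes with tool x pointing to -x cover: symmetrical grip. But the wrist camera then lies on the robot side (79 mm toward the base), fine, relative measurement redone if needed. Alternative: grasp could be placed with rotation change of cover on placing "either way round fits": cover grasp at tool yaw 8.3 infeasible anyway (j6=193). So half turn. And j6 limit at 180: no wait, also could then place box at yaw 199.3: j6=-30 fine. And for latch pushing, any yaw.

```bash
for i in 1; do python3 shift.py '[[[0,0,0],[0,0,-2.625]],[[0,0,0],[0,0,-2.625]],[[0,0,0],[0,0,-2.625]],[[0,0,0],[0,0,-2.625]],[[0,0,0],[0,0,-2.625]]]'; done | head -1; python3 shift.py '[[[0,0,0],[0,0,-2.625]],[[0,0,0],[0,0,-2.625]],[[0,0,0],[0,0,-2.625]],[[0,0,0],[0,0,-2.625]],[[0,0,0],[0,0,-2.625]]]'|head -1; python3 shift.py '[[[0,0,0],[0,0,-2.625]],[[0,0,0],[0,0,-2.625]],[[0,0,0],[0,0,-2.625]],[[0,0,0],[0,0,-2.625]],[[0,0,0],[0,0,-2.625]]]' |head -1;python3 shift.py '[[[0,0,0],[0,0,-2.625]],[[0,0,0],[0,0,-2.5]],[[0,0,0],[0,0,0]],[[0,0,0],[0,0,0]]]'
python3 - <<'E'
from h import *
s=env.sense();E=np.array(s['eef_rot']);p=np.array(s['position'])
from scipy.spatial.transform import Rotation as Ro
def tgt(yaw): 
    c,s_=np.cos(np.radians(yaw)),np.sin(np.radians(yaw));return np.array([[c,s_,0],[s_,-c,0],[0,0,-1]])
T=tgt(188.33);print('rotvec',Ro.from_matrix(E.T@T).as_rotvec(degrees=True),'d after',T.T@(np.array([.459,.1818,.238])-p),s['joint_pos'])
E
```

```text
time_s: 5.15
time_s: 5.78
time_s: 6.4
time_s: 6.9
position: [0.4634, 0.1554, 0.2383]
eef_rot: [[-0.99, -0.143, -0.004], [-0.143, 0.99, 0.021], [0.001, 0.022, -1.0]]
ft_force: [0.0, -0.5, -0.7]
grip_width: 0.999
grip_force: 0.0
rotvec [ 1.24514111 -0.07355457 -0.11384418] d after [0.00049068 0.02674898 0.00033979] [10.29865263 11.38096624 -8.3037044  70.34483234  1.24696265  2.08218025]
```

```bash
python3 shift.py '[[[0,0,0],[0.3125,-0.0175,-0.0275]],[[0.008,0.4272,0],[0,0,0]],[[0,0,0],[0,0,0]],[[0,0,0],[0,0,0]]]'
cat >> h.py <<'E'
from scipy.spatial.transform import Rotation as Ro
def tgt(yaw):
    c,s=np.cos(np.radians(yaw)),np.sin(np.radians(yaw));return np.array([[c,s,0],[s,-c,0],[0,0,-1]])
def go(x,y,z,yaw):
    s=env.sense();E=np.array(s['eef_rot']);T=tgt(yaw)
    print('rotvec',Ro.from_matrix(E.T@T).as_rotvec(degrees=True).round(2),'d after rot',(T.T@(np.array([x,y,z])-s['position'])).round(4),'joints',np.round(s['joint_pos'],1))
E
python3 - <<'E'
from h import *
c=save('wrist','w6');im=c['img']
pl=[proj(c,p,True) for p in [(.4495,.2473,.004),(.4687,.1163,.004)]];print(pl)
hsv=cv2.cvtColor(im,cv2.COLOR_RGB2HSV);n,l,st,ce=cv2.connectedComponentsWithStats((hsv[...,1]>90).astype(np.uint8))
H=[min(ce,key=lambda q:np.hypot(*(q-p))) for p in pl];print(H,[st[l[int(h[1]),int(h[0])],4] for h in H])
Q=[atz(c,*h,.004,True) for h in H];y=Q[0]-Q[-1];m=(Q[0]+Q[-1])/2;print('yaw',np.degrees(np.arctan2(-y[0],y[1])),np.linalg.norm(y),m)
go(m[0],m[1],.02,180+np.degrees(np.arctan2(-y[0],y[1])))
E
```

```text
time_s: 7.4
position: [0.4588, 0.1816, 0.2382]
eef_rot: [[-0.989, -0.147, -0.0], [-0.147, 0.989, -0.001], [0.0, -0.001, -1.0]]
ft_force: [-0.1, 0.6, -0.3]
grip_width: 1.0
grip_force: 0.0
[array([337.54253059, 174.5549324 ]), array([226.63440931, 174.20314036])]
[array([337.45783133, 174.45783133]), array([226.5952381 , 174.42857143])] [np.int32(83), np.int32(84)]
yaw 8.50771187681092 0.1323496026126873 [0.45919008 0.18172929 0.004     ]
rotvec [-0.04 -0.01 -0.07] d after rot [-0.0004  0.0003  0.2182] joints [14.2 12.  -7.5 70.5 -0.   5.8]
```

```bash
python3 shift.py '[[[-0.0064,0.0048,0.72],[0,0,0]],[[0,0,0.72],[0,0,0]],[[0,0,0.72],[0,0,0]],[[0,0,0.72],[0,0,0]],[[0,0,0.32],[0,0,0]]]' 1.0;python3 shift.py '[[[0,0,0.288],[0,0,0]],[[0,0,0],[0,0,0]],[[0,0,0],[0,0,0]]]'
```

```text
time_s: 8.07
position: [0.4572, 0.1809, 0.0357]
eef_rot: [[-0.989, -0.146, -0.004], [-0.146, 0.989, -0.001], [0.004, -0.001, -1.0]]
ft_force: [0.5, 0.2, 0.1]
grip_width: 1.004
grip_force: 0.0
time_s: 8.45
position: [0.4597, 0.1819, 0.0209]
eef_rot: [[-0.989, -0.147, 0.001], [-0.147, 0.989, -0.0], [-0.001, -0.0, -1.0]]
ft_force: [-0.6, -0.0, 0.7]
grip_width: 0.998
grip_force: 0.0
```

To row units: -0.04 m is -0.64, -0.02 m is -0.32.

```bash
python3 shift.py '[[[0,0,0],[0,0,0]],[[0,0,0],[0,0,0]],[[0,0,0],[0,0,0]],[[0,0,0],[0,0,0]]]' 0.0 80;python3 shift.py '[[[0,0,0],[0,0,0]],[[0,0,0],[0,0,0]],[[0,0,0],[0,0,0]],[[0,0,0],[0,0,0]]]';python3 shift.py '[[[0,0,-0.32],[0,0,0]],[[0,0,-0.64],[0,0,0]],[[0,0,-0.64],[0,0,0]],[[0,0,-0.64],[0,0,0]],[[0,0,0],[0,0,0]]]'
python3 - <<'E'
from h import *
s=env.sense();print(s['position'],s['moment'])
c=save('wrist','w7')
E
```

```text
time_s: 8.95
position: [0.4593, 0.1825, 0.0207]
eef_rot: [[-0.989, -0.147, 0.0], [-0.147, 0.989, 0.001], [-0.0, 0.001, -1.0]]
ft_force: [0.5, 2.2, -0.7]
grip_width: 0.197
grip_force: 78.4
time_s: 9.45
position: [0.4593, 0.1824, 0.0207]
eef_rot: [[-0.989, -0.147, 0.0], [-0.147, 0.989, 0.001], [-0.0, 0.001, -1.0]]
ft_force: [-1.5, 0.9, 5.1]
grip_width: 0.196
grip_force: 79.0
time_s: 10.07
position: [0.4613, 0.1825, 0.1624]
eef_rot: [[-0.989, -0.147, 0.005], [-0.147, 0.989, 0.001], [-0.005, 0.0, -1.0]]
ft_force: [0.2, 0.4, -4.5]
grip_width: 0.195
grip_force: 78.7
[0.4612918  0.18251533 0.1623596 ] [-0.02100249 -0.1034151  -0.06319382]
```

View pics/w7.png

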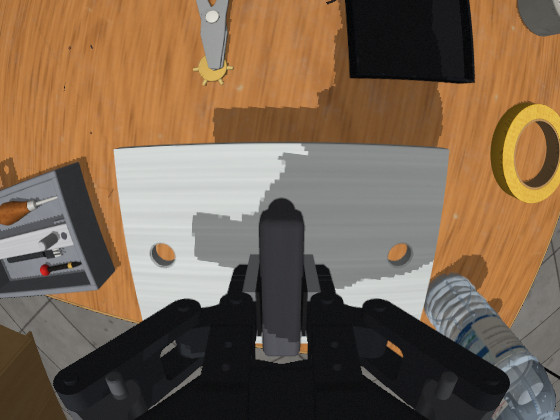

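The cover is held level, with its holes visible at about (163,255) and (400,253).

```bash
python3 - <<'E'
from h import *
c=load('w7');s=env.sense();E=np.array(s['eef_rot']);p=s['position']
im=cv2.resize(c['img'][:,:,::-1],None,fx=1,fy=1);out=[]
for yy in(-.066,.066):
  pts=[[proj(c,p+E@np.array([.007*np.cos(a),yy+.007*np.sin(a),z]),True) for a in np.linspace(0,6.28,60)] for z in(.0127,.0207)]
  u,v=np.mean(pts[0],0).astype(int);print(u,v)
  k=10;t=cv2.resize(im[v-20:v+20,u-20:u+20],None,fx=k,fy=k,interpolation=cv2.INTER_CUBIC)
  for P,col in zip(pts,[(0,0,255),(255,0,0)]):
    q=((np.array(P)-[u-20,v-20]+.5)*k).astype(int);cv2.polylines(t,[q],True,col,1)
  out.append(t)
cv2.imwrite('pics/w7o.png',np.hstack(out))
E
```

```text
164 250
399 250
```

View pics/w7o.png

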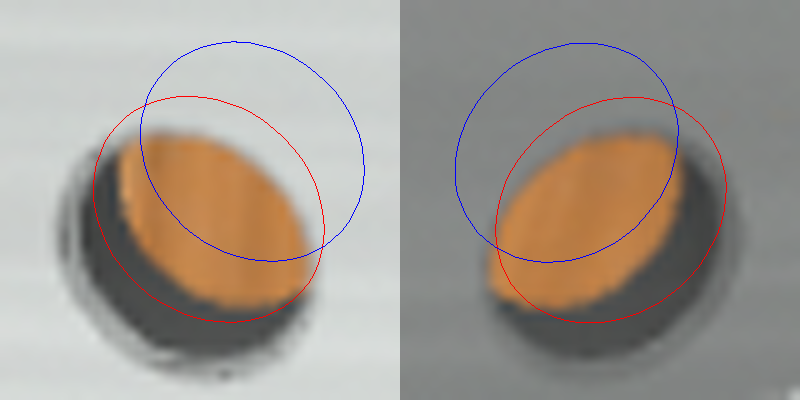

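The overlay shows the real holes about 3 px lower in the image than a centred cover would put them. The arm was still settling, so I'll let it settle and fit the cover's offset in the tool frame.

```bash
python3 shift.py '[[[0,0,0],[0,0,0]],[[0,0,0],[0,0,0]],[[0,0,0],[0,0,0]]]'
cat > fit.py <<'E'
from h import *
from scipy.optimize import minimize
c=save('wrist','w8');s=env.sense();E=np.array(s['eef_rot']);p=s['position']
print(p,E[:,2])
im=c['img'];hsv=cv2.cvtColor(im,cv2.COLOR_RGB2HSV);k=8
A=np.linspace(0,2*np.pi,80)
obs=[]
win=[(164,253),(399,252)]
for u,v in win:
    t=cv2.resize(hsv[v-20:v+20,u-20:u+20,1],None,fx=k,fy=k,interpolation=cv2.INTER_LINEAR);obs.append(t>100)
def model(q):
    dx,dy,dz,yaw,pit,rol=q;R=Ro.from_rotvec([rol,pit,yaw]).as_matrix();r=[]
    for (u,v),yy in zip(win,(-.066,.066)):
        m=[]
        for z in(.0127,.0207):
            P=[proj(c,p+E@(np.array([dx,dy,dz])+R@np.array([.007*np.cos(a),yy+.007*np.sin(a),z])),True) for a in A]
            b=np.zeros((40*k,40*k),np.uint8);cv2.fillPoly(b,[(((np.array(P)-[u-20,v-20]+.5)*k)*16).astype(int)],1,shift=4);m.append(b>0)
        r.append(m[0]&m[1])
    return r
def mom(m):
    f=cv2.moments(m.astype(np.uint8),True);a=f['m00']+1;return np.array([f['m10']/a,f['m01']/a,np.sqrt(f['mu20']/a),np.sqrt(f['mu02']/a),f['mu11']/a/40])
cost=lambda q:sum((a^b).sum() for a,b in zip(model(q),obs))
best=None
for fix in(0,1):
    f=(lambda q:cost(np.r_[q,0,0])) if not fix else cost
    n=6 if fix else 4
    S=np.diag([.002,.002,.002,.01,.02,.02][:n])
    r=minimize(f,np.r_[-.0015,0,0,0,0,0][:n],method='Nelder-Mead',options=dict(initial_simplex=np.r_[-.0015,0,0,0,0,0][:n]+np.vstack([np.zeros(n),S]),maxiter=300))
    print(fix,r.fun,sum(o.sum() for o in obs),r.x.round(4))
E
python3 fit.py
```

```text
time_s: 10.5
position: [0.4583, 0.1819, 0.159]
eef_rot: [[-0.989, -0.147, -0.003], [-0.147, 0.989, -0.001], [0.003, -0.0, -1.0]]
ft_force: [-0.0, -0.2, -3.9]
grip_width: 0.196
grip_force: 78.7
[0.45861819 0.18195267 0.15935957] [-1.84258458e-03 -4.97406876e-04 -9.99998179e-01]
0 1531.0 29749 [ 0.0004 -0.0009  0.     -0.0006]
1 915.0 29749 [ 0.0007 -0.0008  0.0001  0.0002 -0.0245  0.0027]
```

```bash
python3 - <<'E'
from h import *
c=save('wrist','w9');s=env.sense();E=np.array(s['eef_rot']);p=s['position']
g=cv2.cvtColor(c['img'],cv2.COLOR_RGB2HSV)[...,1].astype(float)
for pit in(0,-.0245,.0245):
  R=Ro.from_rotvec([0,pit,0]).as_matrix();o=[]
  for x in(.055,.03,.012):
    for sg in(-1,1):
      q=[proj(c,p+E@(np.array([.0005,-.0009,0])+R@np.array([x,sg*.088,z])),True) for z in(.0127,.0207)]
      v=q[0][1];r=g[int(round(v))];u0=int(q[0][0])
      seg=r[u0-25:u0+25]; lo=seg<60
      e=np.where(np.diff(lo.astype(int))!=0)[0]+u0-25+.5
      o.append((q[0].round(1).tolist(),q[1].round(1)[0],e.tolist()))
  print(pit,*o,sep='\n')
E
```

```text
0
([114.1, 157.6], np.float64(120.8), [113.5])
([447.7, 157.7], np.float64(441.0), [447.5])
([119.4, 202.9], np.float64(125.6), [119.5])
([442.4, 203.1], np.float64(436.2), [442.5])
([124.1, 233.6], np.float64(129.9), [123.5])
([437.7, 233.9], np.float64(431.9), [437.5])
-0.0245
([115.3, 157.8], np.float64(122.0), [113.5])
([446.5, 157.9], np.float64(439.8), [447.5])
([120.0, 203.1], np.float64(126.3), [119.5])
([441.7, 203.3], np.float64(435.6), [442.5])
([124.4, 234.0], np.float64(130.2), [123.5])
([437.4, 234.2], np.float64(431.6), [437.5])
0.0245
([112.9, 157.4], np.float64(119.7), [113.5])
([448.9, 157.6], np.float64(442.2), [447.5])
([118.7, 202.8], np.float64(124.9), [119.5])
([443.1, 203.0], np.float64(436.9), [442.5])
([123.8, 233.3], np.float64(129.5), [98.5, 123.5])
([438.0, 233.5], np.float64(432.3), [437.5])
```

```bash
python3 shift.py '[[[-0.128,-0.32,0],[0,0,0]],[[-0.128,-0.64,0],[0,0,0]],[[-0.128,-0.72,0],[0,0,0]],[[-0.128,-0.72,0],[0,0,0]],[[-0.128,-0.72,0],[0,0,0]]]';python3 shift.py '[[[-0.128,-0.72,0],[0,0,0]],[[-0.088,-0.64,0],[0,0,0]],[[0,-0.32,0],[0,0,0]],[[0,0,0],[0,0,-1.35]],[[0,0,0],[0,0,-1.35]]]'; python3 shift.py '[[[0,0,0],[0,0,0]],[[0,0,0],[0,0,0]],[[0,0,0],[0,0,0]]]'
python3 - <<'E'
from h import *
go(.5555,-.10825,.110,199.25)
E
```

```text
time_s: 11.22
position: [0.5279, -0.0062, 0.1602]
eef_rot: [[-0.989, -0.147, -0.0], [-0.147, 0.989, 0.0], [0.0, 0.0, -1.0]]
ft_force: [0.6, 0.0, -4.2]
grip_width: 0.199
grip_force: 78.7
time_s: 11.85
position: [0.5558, -0.1065, 0.1599]
eef_rot: [[-0.943, -0.333, -0.001], [-0.333, 0.943, 0.001], [0.001, 0.001, -1.0]]
ft_force: [0.5, 0.3, -4.7]
grip_width: 0.195
grip_force: 78.9
time_s: 12.22
position: [0.5562, -0.1065, 0.1602]
eef_rot: [[-0.944, -0.33, -0.0], [-0.33, 0.944, 0.0], [0.0, 0.0, -1.0]]
ft_force: [-0.4, 0.8, -3.9]
grip_width: 0.193
grip_force: 78.8
rotvec [ 0.01 -0.02 -0.  ] d after rot [ 0.0012 -0.0014  0.0502] joints [-17.3  22.3  -5.   62.7  -0.  -36.5]
```

```bash
python3 shift.py '[[[0.0192,-0.0224,0.32],[0,0,0]],[[0,0,0.48],[0,0,0]],[[0,0,0.16],[0,0,0]],[[0,0,0],[0,0,0]],[[0,0,0],[0,0,0]]]'
python3 - <<'E'
from h import *
go(.5555,-.10825,.095,199.25)
c=save('wrist','w10');s=env.sense();E=np.array(s['eef_rot']);p=s['position'];im=c['img'][:,:,::-1];out=[]
A=np.linspace(0,6.28,60)
mid=np.array([.55546,-.10923]);Y=np.array([-np.sin(np.radians(19.24)),np.cos(np.radians(19.24))])
for sg in(-1,1):
  H=[[proj(c,p+E@np.array([.0004+.007*np.cos(a),-.0009+sg*.066+.007*np.sin(a),z]),True) for a in A] for z in(.0127,.0207)]
  m=mid+sg*Y*.066
  S=[[proj(c,[m[0]+r*np.cos(a),m[1]+r*np.sin(a),z],True) for a in A] for r,z in((.0045,.07),(.006,.068))]
  u,v=np.mean(H[0],0).astype(int);k=10;t=cv2.resize(im[v-20:v+20,u-20:u+20],None,fx=k,fy=k,interpolation=cv2.INTER_CUBIC)
  for P,col in zip(H+S,[(0,0,255),(255,0,0),(0,255,0),(0,160,0)]):
    cv2.polylines(t,[((np.array(P)-[u-20,v-20]+.5)*k).astype(int)],True,col,1)
  out.append(t)
cv2.imwrite('pics/w10o.png',np.hstack(out))
E
```

```text
time_s: 12.85
position: [0.5565, -0.1087, 0.1014]
eef_rot: [[-0.944, -0.33, 0.002], [-0.33, 0.944, -0.001], [-0.001, -0.001, -1.0]]
ft_force: [0.4, 0.5, -3.6]
grip_width: 0.2
grip_force: 78.7
rotvec [-0.07  0.08  0.02] d after rot [0.0008 0.0008 0.0064] joints [-17.5  24.6 -10.6  54.6  -0.  -36.7]
```

View pics/w10o.png

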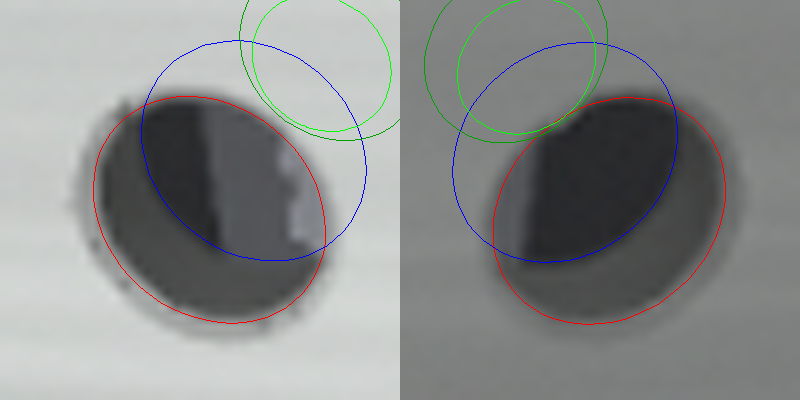

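The hole model matches the image exactly, and a stud edge shows at the predicted place in the right-hand hole. I'll lower it gently now.

To row units: 0.003 m is 0.048, 0.0007 m is 0.0112.

```bash
python3 shift.py '[[[0.0096,0.0112,0.048],[0,0,0]],[[0,0,0.048],[0,0,0]],[[0,0,0],[0,0,0]],[[0,0,0],[0,0,0]]]'
python3 - <<'E'
from h import *
go(.5555,-.10825,.087,199.25)
E
```

```text
time_s: 13.4
position: [0.5547, -0.108, 0.0942]
eef_rot: [[-0.944, -0.33, -0.0], [-0.33, 0.944, -0.0], [0.0, 0.0, -1.0]]
ft_force: [-0.2, -0.7, -3.9]
grip_width: 0.199
grip_force: 78.8
rotvec [ 0.01 -0.02  0.01] d after rot [-0.0006 -0.0005  0.0072] joints [-17.4  24.9 -11.4  53.7  -0.  -36.7]
```

To row units: 0.002 m is 0.032, -0.0006 m is -0.0096.

```bash
python3 shift.py '[[[-0.0096,-0.0064,0.032],[0,0,0]],[[0,0,0.032],[0,0,0]],[[0,0,0.032],[0,0,0]],[[0,0,0],[0,0,0]],[[0,0,0],[0,0,0]]]'
python3 - <<'E'
from h import *
go(.5555,-.10825,.069,199.25);print(env.sense()['moment'])
E
```

```text
time_s: 14.02
position: [0.5555, -0.1082, 0.0882]
eef_rot: [[-0.944, -0.33, -0.0], [-0.33, 0.944, -0.0], [0.0, 0.0, -1.0]]
ft_force: [1.0, 0.4, -3.2]
grip_width: 0.188
grip_force: 78.8
rotvec [ 0.   -0.01  0.02] d after rot [-0.     -0.0001  0.0192] joints [-17.4  25.3 -11.8  53.   -0.  -36.7]
[ 0.0279932  0.0085189 -0.0002551]
```

To row units: 0.002 m is 0.032.

```bash
python3 shift.py '[[[0,0,0.032],[0,0,0]],[[0,0,0.032],[0,0,0]],[[0,0,0.032],[0,0,0]],[[0,0,0],[0,0,0]]]'|sed -n '1,4p'; python3 -c "
from station import env;print(env.sense()['moment'])"
```

```text
time_s: 14.52
position: [0.5553, -0.1081, 0.0819]
eef_rot: [[-0.944, -0.33, -0.001], [-0.33, 0.944, 0.0], [0.001, 0.0, -1.0]]
ft_force: [-1.0, 0.2, -2.5]
[ 0.0001212  -0.04175549  0.05933839]
```

Almost no contact force, so I'll keep lowering.

The rows are not in the units I measure in: shifts go in shares of 62.5 mm and turns go in units of 4 degrees. I convert before sending: 0.003 m is 0.048, 0.002 m is 0.032.

```bash
python3 shift.py '[[[0,0,0.048],[0,0,0]],[[0,0,0.048],[0,0,0]],[[0,0,0.048],[0,0,0]],[[0,0,0.032],[0,0,0]],[[0,0,0],[0,0,0]]]'|sed -n '1,4p'; python3 shift.py '[[[0,0,0.016],[0,0,0]],[[0,0,0.016],[0,0,0]],[[0,0,0],[0,0,0]],[[0,0,0],[0,0,0]]]'|sed -n '1,4p';python3 -c "
from station import env;print(env.sense()['moment'])"
```

```text
time_s: 15.15
position: [0.5553, -0.1081, 0.071]
eef_rot: [[-0.944, -0.33, -0.001], [-0.33, 0.944, 0.0], [0.001, 0.0, -1.0]]
ft_force: [0.2, -0.4, -4.4]
time_s: 15.65
position: [0.5555, -0.1082, 0.0692]
eef_rot: [[-0.944, -0.33, -0.0], [-0.33, 0.944, -0.0], [0.0, 0.0, -1.0]]
ft_force: [0.5, 0.3, -4.3]
[-0.04254085 -0.00586857 -0.03200965]
```

To row units: 0.0005 m is 0.008.

```bash
python3 shift.py '[[[0,0,0.008],[0,0,0]],[[0,0,0.008],[0,0,0]],[[0,0,0],[0,0,0]],[[0,0,0],[0,0,0]]]'|sed -n '1,4p'; 
```

```text
time_s: 16.15
position: [0.5556, -0.1082, 0.0687]
eef_rot: [[-0.944, -0.33, 0.0], [-0.33, 0.944, -0.0], [-0.0, -0.0, -1.0]]
ft_force: [-1.9, -0.1, 2.3]
```

Contact came at the expected seated height. Next I'll release and retreat upward.

To row units: -0.04 m is -0.64, -0.02 m is -0.32.

```bash
python3 shift.py '[[[0,0,0],[0,0,0]],[[0,0,0],[0,0,0]],[[0,0,0],[0,0,0]],[[0,0,0],[0,0,0]]]' 0.6; python3 shift.py '[[[0,0,-0.32],[0,0,0]],[[0,0,-0.64],[0,0,0]],[[0,0,-0.64],[0,0,0]],[[0,0,-0.64],[0,0,0]],[[0,0,0],[0,0,0]]]'|sed -n '1,4p'
python3 - <<'E'
from h import *
P=np.array([.4576,-.2267]);yaw=np.radians(19.24);X=np.array([np.cos(yaw),np.sin(yaw)]);Y=np.array([-X[1],X[0]]);piv=np.array([.5477,-.2419])
for a in(1.25,1.067,.8,.5,.25,0): print(a,(piv+.092*(-np.sin(a)*X+np.cos(a)*Y)).round(4))
go(.5,-.3,.2,199.25)
E
```

```text
time_s: 16.65
position: [0.5556, -0.1082, 0.0682]
eef_rot: [[-0.944, -0.33, -0.0], [-0.33, 0.944, -0.0], [0.0, -0.0, -1.0]]
ft_force: [0.3, -0.9, 0.5]
grip_width: 0.601
grip_force: 0.0
time_s: 17.27
position: [0.558, -0.1089, 0.212]
eef_rot: [[-0.944, -0.33, 0.007], [-0.33, 0.944, -0.002], [-0.006, -0.005, -1.0]]
ft_force: [0.7, -0.6, -0.1]
1.25 [ 0.4557 -0.2433]
1.067 [ 0.457  -0.2265]
0.8 [ 0.4643 -0.2031]
0.5 [ 0.4795 -0.1802]
0.25 [ 0.4968 -0.1652]
0 [ 0.5174 -0.155 ]
rotvec [-0.26  0.34  0.02] d after rot [ 0.1178 -0.1612  0.012 ] joints [-17.4  20.8   0.6  69.3  -0.  -36.7]
```

To row units: 0.0445 m is 0.712, -0.026 m is -0.416, 10 degrees is 2.5.

```bash
python3 shift.py '[[[0.712,-0.416,0],[0,0,0]],[[0.712,-0.416,0],[0,0,0]],[[0.712,-0.416,0],[0,0,0]],[[0,0,0],[0,0,2.5]],[[0,0,0],[0,0,2.5]]]' 0.45 | head -1; python3 shift.py '[[[0,0,0],[0,0,2.5]],[[0,0,0],[0,0,2.5]],[[0,0,0],[0,0,2.5]],[[0,0,0],[0,0,2.5]],[[0,0,0],[0,0,2.5]]]' | head -1;python3 shift.py '[[[0,0,0],[0,0,2.5]],[[0,0,0],[0,0,2.5]],[[0,0,0],[0,0,0]],[[0,0,0],[0,0,0]],[[0,0,0],[0,0,0]]]'
python3 - <<'E'
from h import *
save('wrist','w11')
go(.4576,-.2267,.13,109.25)
E
```

```text
time_s: 17.9
time_s: 18.52
time_s: 19.15
position: [0.4551, -0.2258, 0.208]
eef_rot: [[-0.331, 0.944, -0.001], [0.944, 0.331, 0.0], [0.0, -0.001, -1.0]]
ft_force: [0.7, -0.2, -0.1]
grip_width: 0.449
grip_force: 0.0
rotvec [-0.02 -0.01  0.08] d after rot [-0.0016  0.002   0.0781] joints [-33.5  14.3  -9.   66.7  -0.   37.1]
```

View pics/w11.png

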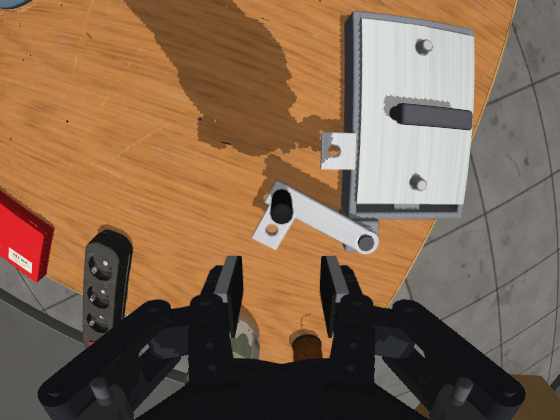

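The cover is seated with both studs showing through at (425,46) and (418,183). The post is at (281,208), midway between the fingers. I'll descend around it and grip lightly.

To row units: 0.002 m is 0.032, -0.0016 m is -0.0256.

```bash
python3 shift.py '[[[-0.0256,0.032,0.48],[0,0,0]],[[0,0,0.64],[0,0,0]],[[0,0,0],[0,0,0]],[[0,0,0.64],[0,0,0]],[[0,0,0.272],[0,0,0]]]';python3 shift.py '[[[0,0,0],[0,0,0]],[[0,0,0],[0,0,0]],[[0,0,0],[0,0,0]],[[0,0,0],[0,0,0]]]' 0.0 20;python3 shift.py '[[[0,0,0],[0,0,0]],[[0,0,0],[0,0,0]]]'
```

```text
time_s: 19.82
position: [0.4577, -0.2268, 0.0814]
eef_rot: [[-0.33, 0.944, -0.0], [0.944, 0.33, -0.0], [0.0, -0.0, -1.0]]
ft_force: [0.3, 0.0, -0.2]
grip_width: 0.45
grip_force: 0.0
time_s: 20.32
position: [0.4557, -0.2266, 0.0818]
eef_rot: [[-0.33, 0.944, -0.004], [0.944, 0.33, -0.0], [0.001, -0.004, -1.0]]
ft_force: [-5.4, -1.8, -3.7]
grip_width: 0.2
grip_force: 21.7
time_s: 20.58
position: [0.4557, -0.2266, 0.0818]
eef_rot: [[-0.329, 0.944, -0.004], [0.944, 0.329, -0.0], [0.001, -0.004, -1.0]]
ft_force: [-5.9, -1.3, -4.0]
grip_width: 0.203
grip_force: 21.7
```

```bash
python3 shift.py '[[[0.128,0.08,0],[0,0,0]],[[0.1248,0.096,0],[0,0,0]],[[0.1152,0.112,0],[0,0,0]],[[0.1056,0.1248,0],[0,0,0]],[[0,0,0],[0,0,0]]]';python3 shift.py '[[[0.088,0.128,0],[0,0,0]],[[0.0688,0.136,0],[0,0,0]],[[0.0592,0.1488,0],[0,0,0]],[[0.0432,0.1584,0],[0,0,0]],[[0,0,0],[0,0,0]]]'
python3 - <<'E'
from h import *
yaw=np.radians(19.24);X=np.array([np.cos(yaw),np.sin(yaw)]);Y=np.array([-X[1],X[0]])
d=np.array(env.sense()['position'])[:2]-[.5477,-.2419];print(d@X,d@Y,np.arctan2(-d@X,d@Y))
E
```

```text
time_s: 21.2
position: [0.4684, -0.1879, 0.0817]
eef_rot: [[-0.33, 0.944, -0.007], [0.944, 0.33, 0.003], [0.005, -0.006, -1.0]]
ft_force: [-9.6, 4.7, 2.0]
grip_width: 0.206
grip_force: 22.6
time_s: 21.82
position: [0.4981, -0.1599, 0.0816]
eef_rot: [[-0.331, 0.944, -0.005], [0.944, 0.331, 0.006], [0.007, -0.003, -1.0]]
ft_force: [-5.0, 7.6, 0.3]
grip_width: 0.203
grip_force: 22.1
-0.019808046650896017 0.09374458391116842 0.2082350814022116
```

To row units: 0.0075 m is 0.12, 0.005 m is 0.08.

```bash
python3 shift.py '[[[0.04,0.12,0],[0,0,0]],[[0.016,0.12,0],[0,0,0]],[[0,0.08,0],[0,0,0]],[[0,0,0],[0,0,0]],[[0,0,0],[0,0,0]]]'
python3 - <<'E'
from h import *
yaw=np.radians(19.24);X=np.array([np.cos(yaw),np.sin(yaw)]);Y=np.array([-X[1],X[0]])
s=env.sense();d=np.array(s['position'])[:2]-[.5477,-.2419];f=np.array(s['ft_force'])[:2];print(d@X,d@Y,np.arctan2(-d@X,d@Y),f@X,f@Y)
E
```

```text
time_s: 22.45
position: [0.5144, -0.1516, 0.0816]
eef_rot: [[-0.33, 0.944, -0.007], [0.944, 0.33, 0.003], [0.005, -0.006, -1.0]]
ft_force: [-10.0, 3.2, 1.5]
grip_width: 0.206
grip_force: 22.6
-0.0016821274417858276 0.09623775832153596 0.017477092148910068 -8.40245306901482 6.352456436876036
```

```bash
for i in 1; do python3 shift.py '[[[0,0.024,0],[0,0,0]],[[0,0.024,0],[0,0,0]],[[0,0,0],[0,0,0]],[[0,0,0],[0,0,0]]]'; done
python3 - <<'E'
from h import *
yaw=np.radians(19.24);X=np.array([np.cos(yaw),np.sin(yaw)]);Y=np.array([-X[1],X[0]])
s=env.sense();d=np.array(s['position'])[:2]-[.5477,-.2419];f=np.array(s['ft_force'])[:2];print(d@X,d@Y,np.arctan2(-d@X,d@Y),f@X,f@Y)
E
```

```text
time_s: 22.95
position: [0.5144, -0.1516, 0.0815]
eef_rot: [[-0.329, 0.944, -0.013], [0.944, 0.329, 0.0], [0.004, -0.012, -1.0]]
ft_force: [-17.2, 0.3, 6.6]
grip_width: 0.203
grip_force: 24.5
-0.001666660622560478 0.09626027210496643 0.017312376883803157 -16.19419867509254 5.948592449904826
```

The handle is at its stop: the force doubled with no motion. I'll ease off, open and retreat.

To row units: -0.003 m is -0.048.

```bash
python3 shift.py '[[[0,-0.048,0],[0,0,0]],[[0,0,0],[0,0,0]]]' |head -4; python3 shift.py '[[[0,0,0],[0,0,0]],[[0,0,0],[0,0,0]],[[0,0,0],[0,0,0]]]' 0.45; python3 shift.py '[[[0,0,-0.32],[0,0,0]],[[0,0,-0.64],[0,0,0]],[[0,0,-0.64],[0,0,0]],[[0,0,-0.64],[0,0,0]],[[0,0,0],[0,0,0]]]'|head -2;python3 shift.py '[[[-0.48,-0.64,0],[0,0,0]],[[-0.48,-0.64,0],[0,0,0]],[[0,0,0],[0,0,0]],[[0,0,0],[0,0,0]]]'|head -4
python3 - <<'E'
from h import *
c=save('wrist','w12');u,v=proj(c,[.52,-.15,.06],True).astype(int);print(u,v)
i=c['img'];cv2.imwrite('pics/w12c.png',cv2.resize(i[max(0,v-95):v+95,max(0,u-130):u+130,::-1],None,fx=3,fy=3,interpolation=cv2.INTER_CUBIC))
E
```

```text
time_s: 23.2
position: [0.5144, -0.1516, 0.0816]
eef_rot: [[-0.33, 0.944, -0.007], [0.944, 0.33, 0.003], [0.005, -0.005, -1.0]]
ft_force: [-10.0, 3.5, 2.4]
time_s: 23.58
position: [0.5196, -0.1538, 0.0823]
eef_rot: [[-0.33, 0.944, 0.002], [0.944, 0.33, -0.001], [-0.002, 0.002, -1.0]]
ft_force: [-0.5, 0.3, 0.3]
grip_width: 0.452
grip_force: 0.0
time_s: 24.2
position: [0.521, -0.1544, 0.2253]
time_s: 24.7
position: [0.4625, -0.2359, 0.2206]
eef_rot: [[-0.33, 0.944, -0.001], [0.944, 0.33, 0.001], [0.001, -0.0, -1.0]]
ft_force: [-0.2, -0.9, 0.1]
367 126
```

View pics/w12c.png

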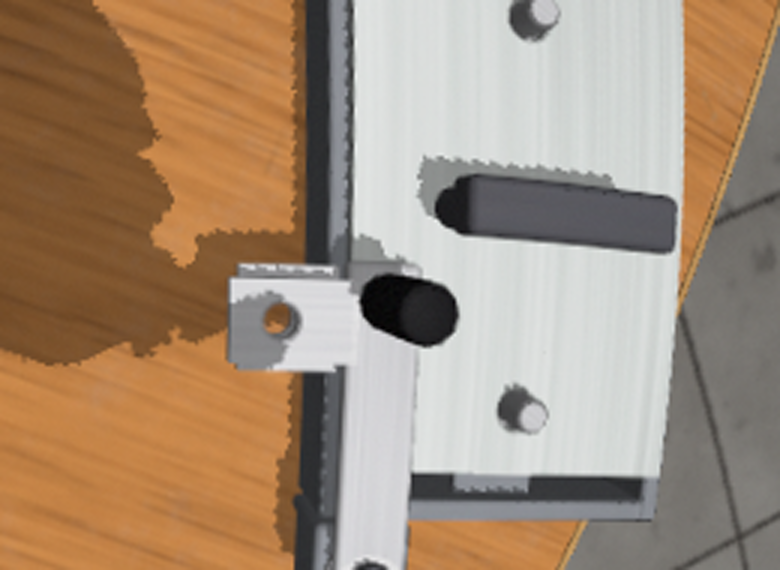

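The holes line up, with the table visible through both at (280,320) in the crop. The handle lies over the seated cover, and the gripper is clear.

```bash
python3 -c "
from station import env;print(env.finish_job())"
```

```text
the job is handed in; nothing more can be done
None
```

The blade box is shut and handed in: the cover lies flat on the rim over both studs, the handle is at its stop with the padlock holes in line, and nothing else was touched (24.7 s of the 69 s used).

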